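# Stand the bottle by, then free a sagging gate bolt and hold the guard gate ajar

### The arm

A 6-joint arm with a two-finger parallel gripper is mounted at the origin on a cart in front of the work surface, level with it; the furniture and walls round the work are solid. World frame = base frame: x ahead of the robot, y to its left, z up, the work surface at z = 0. Lengths are in m, angles in rad, forces in N, time in s.
With the tool pointing down it reaches from about 0.3 to 0.75 m from the base axis. Payload 8.5 kg.
Tool frame: the origin (TCP) lies at the very end of the fingers, on their centre line; the grasp point (between the pads) lies 19 mm behind it; y points along the fingers, x is the direction in which the jaws open and shut, and the axes are right-handed (so a half turn about y gives the same grasp; the last joint's range is limited). The gripper opens to 85 mm and grips with 20 to 120 N. Pads are 22 mm wide; open, the fingers measure 114 mm over their backs; the gripper's body (76 mm by 85 mm) begins 54 mm behind the grasp point. The pads swing forward as they close: fully open they stand 13 mm farther back than shut.
Start: joints at [0.931, 0.381, 1.297, -0, 1.464, -0.215], TCP at [0.227, 0.501, 0.231] pointing down, gripper open.
Joint ranges: [-3.11, 3.11], [-0.89, 2.33], [0.22, 2.48], [-1.42, 4.56], [0.17, 2.85], [-2.88, 2.88]. Speed limits (rad/s): [2.39, 2.39, 3.14, 3.14, 3.14, 3.14].

### API

Orientations are given as a 3x3 rotation matrix whose columns are the frame's x, y, z axes.
In Python, from rig import read_state, grab_frame, get_calibration, close_job gives the robot as it stands. The module is installed in compiled form; this text tells all that it offers.
- The arm moves only by the tool carry_out, never from a script. Its argument "motion" is a list that holds one entry, the list of rows, each a list of 6 numbers: the shift along the tool's x, y, z in m, then the turn, a rotation vector about the tool's x, y, z in degrees. A call has 1 to 10 rows; each row is the pose to reach, as a shift and turn from the pose commanded when the call began, along the tool's axes at that moment; what a row does not reach only later rows make up. A row lasts 1/8 s, in which the tool goes at most 62.5 mm and 10.7 degrees, less where a joint would pass 70% of its speed; a pose out of reach is approached as far as the arm can. A call with a gripper value outside its range is refused whole. "grip" is the closure, from 0 (fully open) to 1 (shut), set as the call begins (left out, the last holds). The fingers move at their own pace and stop on an object; "force" is the grip in N (left out, the last holds). Time passes only in rows, so rows that repeat a pose let the fingers close. It gives the time, the measured TCP pose, the force and the opening at its end, in the units of the state.
- read_state(): the state, without advancing time (a new reading comes with each control period).
- grab_frame(name): name is "side" or "top" or "wrist"; returns the picture (384x512x3 uint8, red, green, blue); there is no depth.
- get_calibration(name): a dict with "fov_y" (degrees; the focal length in pixels is half the picture's height over the tangent of half this angle, whatever the lens; pixels are square), "cx", "cy" (the principal point, pixels), "origin" and "orientation" of the camera in the world; the wrist camera has in their place "hand_eye" (4x4, takes a point from camera to tool coordinates, whose origin is the TCP and whose axes are the tool frame's). Camera axes: x right, y down, z forward; pixel columns grow to the right and rows downward; lengths in m; the calibration is good to about 2 mm. A picture is of the moment at which its call begins: read the wrist's pose just before it. get_calibration takes no time and is no camera call.
- close_job(): hands the job in, once; it reports no verdict.
The state is a dict: "t": time; "qpos": joint angles; "qd": joint speeds; "joint_torque": joint torques, N m; "tool_pos": TCP position; "orientation": TCP orientation; "contact_force": force on the tool from outside, world axes, zero at the start; "ft_torque": the same for the moment, N m; "gripper_width": finger opening in m.
Only numpy, scipy, OpenCV 4.12 (cv2) and the standard library are available. Lean on these libraries where they do the work, as an engineer would, in place of code of your own. Each camera call takes 0.05 s, during which the arm holds its last target.

### The job

First take the small white reagent bottle that stands alone near the front edge at the left, beside the narrow raised stand, and set it upright on that stand, ready to be passed into the sample guard, and let go of it. Then take the gate bolt by its upright knob, lift the sagged bolt so that its lug clears the bent-up lip of the keeper, draw it back out of the keeper, and pull the sprung gate towards the robot to about 25 degrees open (anywhere from 15 to 35). Finish while still gripping the knob and holding the gate there at rest against its spring, the bolt drawn and the bottle still standing on the stand; leave the brown bottle, the dish and the forceps near the work where they are.

Things in the scene. Friction and masses are not known exactly. Their poses are not given: they have to be found in the camera images.
- bottle_mid (a point): centre, half-way up, of the small white plastic reagent bottle (46 mm diameter, 105 mm tall, about 0.11 kg; the smooth body to grip is the lowest 75 mm). It stands loose on the bench, so this point is 52.5 mm above its underside; z is its axis. Only the body counts for gripping, not the cap.
- perch: fixed narrow raised stand of bare aluminium; origin on the bench under its centre. Its flat top is 60 mm above the bench, 60 mm long along its own x and only 36 mm wide along its own y (narrower than the bottle).
- guard: fixed low sample guard, clear walls in an aluminium frame, 125 mm high; origin on the bench under the line of the closed gate. x points into the guard, y along the closed gate to the hinge. Gate free edge at y = -75 mm. Dark steel keeper on the right post: y = -81 to -115 mm, top 118 mm above the bench, 41 mm in front of the gate line, with a front cheek and a bent-up lip 88 mm high.
- gate_hinge (a point): point on the gate's vertical hinge axis, 160 mm above the bench, fixed to the guard (in the guard's frame x = 0, y = +135 mm); axes as the guard's.
- gate: the gate leaf with its guides and bolt; origin on the hinge axis at bench height, axes parallel to the guard's when shut. Sprung shut: about 0.2 N m when shut and 0.4 N m at 25 degrees (2 to 4 N at the knob).
- gate_swing (a joint): opening angle of the gate in rad, 0 = shut, up to 1.1. It opens towards the robot (the free edge moves to the guard's -x); seen from above the leaf turns clockwise as it opens.
- bolt: steel bolt on the gate's front, 0.14 kg: rod 10 mm thick along the gate's y, its axis 24 mm in front of the gate line and 95 mm above the bench when sagged; at the keeper end a lug hangs 16 mm below the axis. Origin on the rod's axis under the knob stem, axes as the gate's. Runs in two tall slotted guides, tops 125 mm above the bench.
- knob (a point): grip point on the bolt's upright knob stem (round, 14 mm diameter), 66 mm above the rod's axis, 161 mm above the bench when sagged. A cap 20 mm in diameter tops it from 83 to 93 mm above the axis. Nothing else above 125 mm within 80 mm of it. Bolt home: 150 mm from the hinge axis along the gate, 24 mm in front of the gate line. Axes as the gate's.
- bolt_draw (a joint): how far the bolt is drawn, m: 0 = home in the keeper, 0.036 = stop. Drawing moves the knob along the gate towards the hinge (gate's +y) with 1 to 3 N of friction and drag. The lug meets the keeper's lip at about 0.005 unless the bolt is lifted; the bolt is out of the keeper from about 0.025.
- bolt_lift (a joint): how far the bolt is raised straight up in its worn guides, in m: 0 = sagged, 0.020 = top stop. It falls back under its own weight. The lug clears the lip from about 0.010; the lift alone does not free the gate, as the keeper's front cheek is higher.
- oil_bottle: bystander: brown reagent bottle, 52 mm diameter, 115 mm tall, loose; origin under its centre
- dish: bystander: clear round dish, 58 mm diameter, 14 mm high, loose; origin under its centre
- tweezers: bystander: steel forceps lying flat, 122 mm long along its y, 12 mm wide, 8 mm high, loose; origin under its centre
Things that resemble listed ones, but are neither listed nor needed, are in the scene too. Leave any green or purple look-alike of the part that bears bottle_mid alone.

How it is judged:
By the outcome, as a careful person would: the job done as asked, in the order asked, and still so for the second after the job is handed in, while the arm keeps its last pose, push and grip.
It also fails if it takes over 46 s, if anything falls off the work surface, if the arm or the gripper's body presses on something with over 40 N, if the wrist force passes 120 N, or if a joint passes its speed limit or range.

## Working session

There is one attempt and no reset: what is moved stays moved. The work goes in short steps, Python scripts to look and compute and a tool call to move; the robot and the scene stay as the last step left them, time stands still between calls to the robot, and variables do not carry over. Pictures are saved under pics/ and viewed, and the job is handed in when it is done.

Besides the shell and the picture viewer there is one more tool, called after "Request:" by a JSON object that holds its "op" and its "data". carry_out: Moves the arm, as the interface text tells. Its arguments: {"type":"object","properties":{"motion":{"type":"array"},"grip":{"type":"number"},"force":{"type":"number"}},"required":["motion"]}

```bash
mkdir -p pics; ls; python3 - <<'E'
from rig import *
import cv2, numpy as np
np.set_printoptions(precision=4,suppress=True)
s=read_state(); print(s)
for n in ["side","top","wrist"]:
    print(n,get_calibration(n))
for n in ["side","top","wrist"]:
    cv2.imwrite(f"pics/{n}0.png",grab_frame(n)[:,:,::-1])
E
```

```text
pics
{'t': 0.0, 'qpos': array([ 0.9308,  0.3812,  1.2982,  0.    ,  1.4636, -0.2153]), 'qd': array([ 0.    , -0.0009, -0.0003, -0.0017,  0.0002, -0.    ]), 'joint_torque': array([ -0.0006, -44.8452, -23.1282,  -0.0002,   0.0047,   0.    ]), 'tool_pos': array([0.2265, 0.5009, 0.2307]), 'orientation': array([[ 0.4121, -0.0008, -0.9112],
       [ 0.9112, -0.0011,  0.4121],
       [-0.0014, -1.    ,  0.0003]]), 'contact_force': array([ 0.0005, -0.1948, -0.0175]), 'ft_torque': array([-0.0139, -0.0277, -0.0258]), 'gripper_width': 0.08525450032394721}
side {'fov_y': 49.02159264712868, 'cx': 247.72190903926014, 'cy': 189.84251478495358, 'origin': array([-0.3894, -0.1582,  1.0743]), 'orientation': array([[ 0.3831, -0.6386,  0.6674],
       [-0.9237, -0.2622,  0.2794],
       [-0.0034, -0.7235, -0.6903]])}
top {'fov_y': 54.968436247182325, 'cx': 255.92541158499182, 'cy': 185.17907207084178, 'origin': array([0.3942, 0.2321, 1.008 ]), 'orientation': array([[-0.0122, -0.9909,  0.134 ],
       [-0.9996,  0.0085, -0.0286],
       [ 0.0272, -0.1343, -0.9906]])}
wrist {'fov_y': 70.55042719614102, 'cx': 254.85578900580822, 'cy': 193.83813250554303, 'hand_eye': array([[ 1.    , -0.0016, -0.0003, -0.001 ],
       [-0.0002, -0.2661,  0.9639, -0.1434],
       [-0.0017, -0.9639, -0.2661,  0.0667],
       [ 0.    ,  0.    ,  0.    ,  1.    ]])}
```

View pics/side0.png

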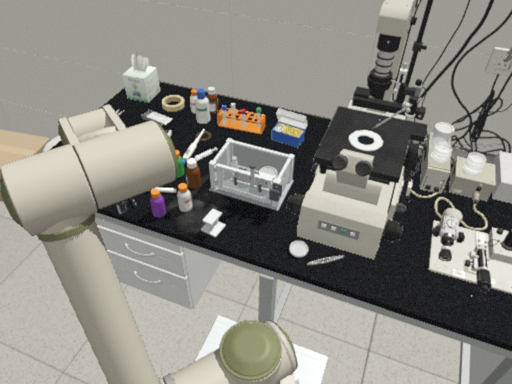

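View pics/top0.png

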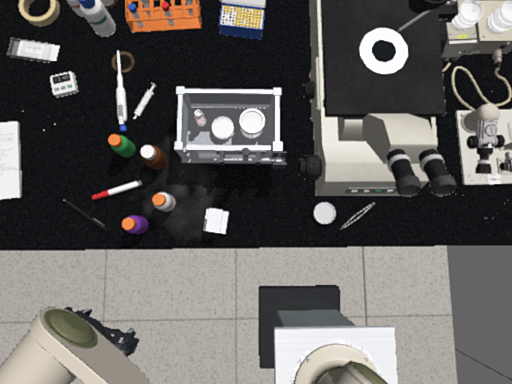

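View pics/wrist0.png

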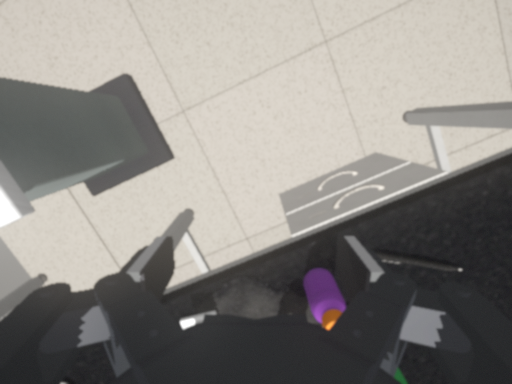

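```bash
cat > h.py <<'E'
from rig import *
import cv2, numpy as np
np.set_printoptions(precision=4,suppress=True)
def cam(n,s=None):
    c=get_calibration(n); f=192/np.tan(np.radians(c['fov_y']/2))
    if n=='wrist':
        H=c['hand_eye']; R=s['orientation']@H[:3,:3]; o=s['orientation']@H[:3,3]+s['tool_pos']
    else: R=c['orientation']; o=c['origin']
    return f,c['cx'],c['cy'],R,o
def ray(n,px,s=None):
    f,cx,cy,R,o=cam(n,s); d=R@np.array([(px[0]-cx)/f,(px[1]-cy)/f,1]); return o,d/np.linalg.norm(d)
def onz(n,px,z,s=None):
    o,d=ray(n,px,s); return o+d*(z-o[2])/d[2]
def tri(a,b):
    (o1,d1),(o2,d2)=a,b
    A=np.stack([d1,-d2],1); t=np.linalg.lstsq(A,o2-o1,rcond=None)[0]
    p,q=o1+t[0]*d1,o2+t[1]*d2; return (p+q)/2,np.linalg.norm(p-q)
def proj(n,P,s=None):
    f,cx,cy,R,o=cam(n,s); c=R.T@(np.array(P)-o); return np.array([f*c[0]/c[2]+cx,f*c[1]/c[2]+cy])
def crop(img,x0,y0,x1,y1,k,fn):
    cv2.imwrite(fn,cv2.resize(img[y0:y1,x0:x1,::-1],None,fx=k,fy=k,interpolation=cv2.INTER_CUBIC))
E
python3 - <<'E'
from h import *
t=cv2.imread('pics/top0.png')[:,:,::-1];s=cv2.imread('pics/side0.png')[:,:,::-1]
crop(t,100,80,300,245,4,'pics/tc0.png'); crop(s,140,130,310,245,4.7,'pics/sc0.png')
E
```

```text
(no output)
```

View pics/tc0.png

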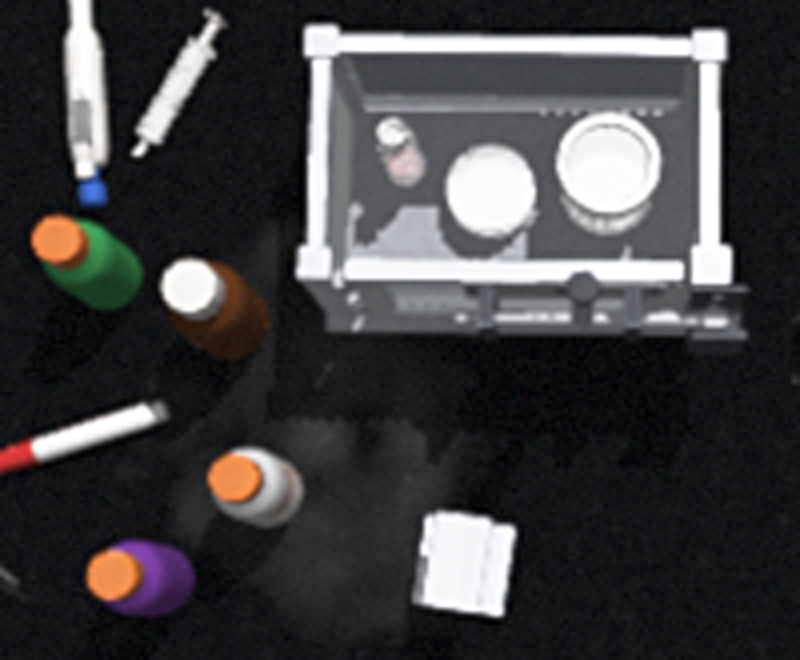

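View pics/sc0.png

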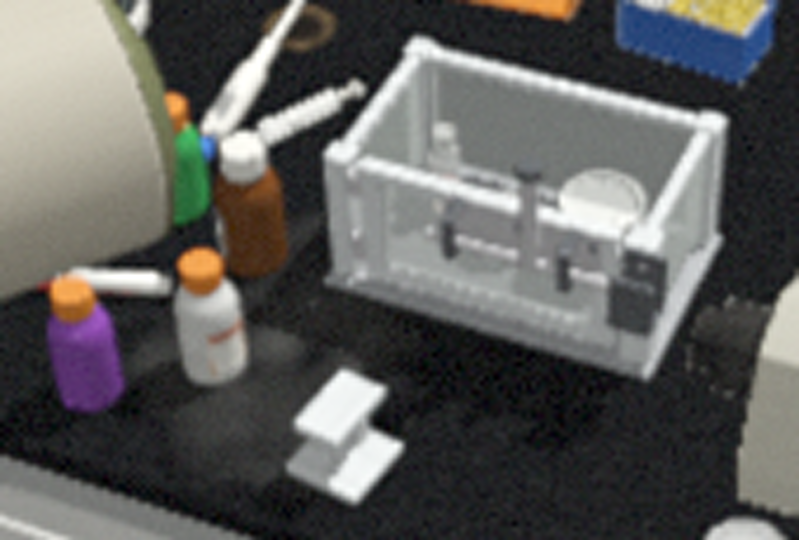

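```bash
python3 - <<'E'
from h import *
t=cv2.imread('pics/top0.png')[:,:,::-1];s=cv2.imread('pics/side0.png')[:,:,::-1]
def cen(img,lo,hi,box):
    h=cv2.cvtColor(img,cv2.COLOR_RGB2HSV); m=cv2.inRange(h,lo,hi); z=np.zeros_like(m); x0,y0,x1,y1=box; z[y0:y1,x0:x1]=m[y0:y1,x0:x1]
    ys,xs=np.nonzero(z); return np.array([xs.mean(),ys.mean()]),len(xs)
a,n=cen(t,(5,120,120),(20,255,255),(148,188,172,212));b,m=cen(s,(5,120,120),(20,255,255),(174,180,195,195))
print(a,n,b,m)
print('cap top plane',onz('top',a,.105),'side mid cap',onz('side',b,.097),tri(ray('top',a),ray('side',b)))
kt=(245.7,151.3);print('knob',onz('top',kt,.188),onz('side',(252.3,167),.188),tri(ray('top',kt),ray('side',(252.3,167))))
for nm,p,q in [('FL',(178.5,145.5),(140+340/4.7,130+157/4.7)),('FR',(277.75,146),(140+643/4.7,130+240/4.7)),('BL',(180.3,90.5),(140+424/4.7,130+48/4.7)),('BR',(277.3,91.3),(140+712/4.7,130+122/4.7))]:
    print(nm,onz('top',p,.125),onz('side',q,.125))
crop(t,195,198,240,245,14,'pics/tp.png'); crop(s,195,200,232,242,14,'pics/sp.png')
E
```

```text
[157.9664 198.9916] 119 [182.5    187.0769] 78
cap top plane [0.4844 0.4455 0.105 ] side mid cap [0.4841 0.4469 0.097 ] (array([0.4853, 0.4478, 0.0956]), np.float64(3.912552618175517e-05))
knob [0.5829 0.2307 0.188 ] [0.5719 0.2278 0.188 ] (array([0.585 , 0.2317, 0.1766]), np.float64(0.0023978188572625577))
FL [0.6128 0.3941 0.125 ] [0.6051 0.3918 0.125 ]
FR [0.6102 0.1518 0.125 ] [0.6045 0.1524 0.125 ]
BL [0.7529 0.3919 0.125 ] [0.7511 0.389  0.125 ]
BR [0.7506 0.1501 0.125 ] [0.7492 0.1487 0.125 ]
```

View pics/tp.png

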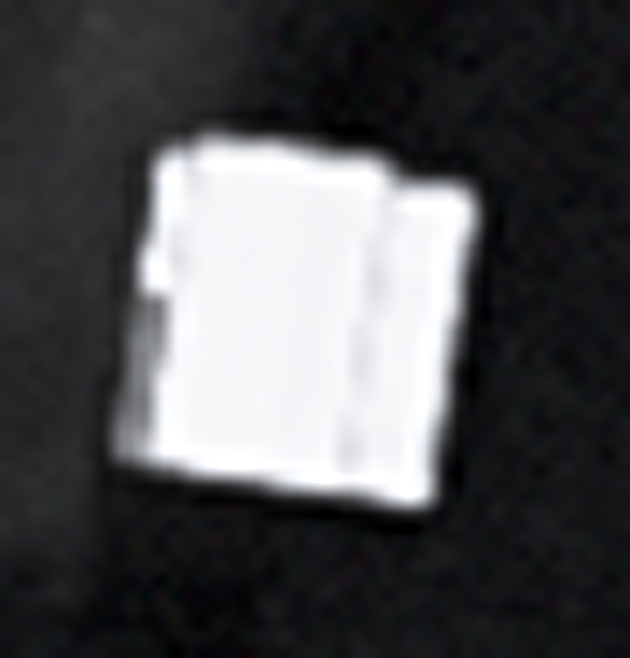

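View pics/sp.png

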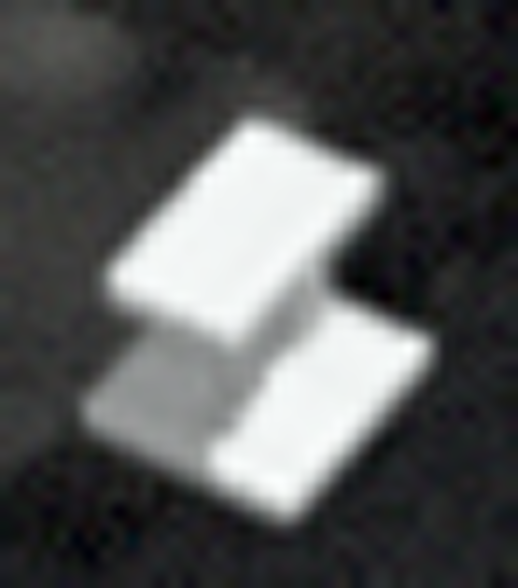

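```bash
python3 - <<'E'
from h import *
T=lambda X,Y:((X+.5)/14-.5+195,(Y+.5)/14-.5+198)
S=lambda X,Y:((X+.5)/14-.5+195,(Y+.5)/14-.5+200)
tt=[T(192,140),T(388,160),T(345,478),T(150,462)]; ss=[S(250,112),S(390,178),S(238,350),S(100,283)]
P=[];Q=[]
for a,b in zip(tt,ss):
    P.append(onz('top',a,.06)); Q.append(onz('side',b,.06)); print(P[-1],Q[-1],tri(ray('top',a),ray('side',b)))
for X in (P,Q): 
    X=np.array(X); print('c',X.mean(0),'len',X[0]-X[3],X[1]-X[2],'w',X[0]-X[1],X[3]-X[2])
# caps of purple, green, brown in top view
k=lambda X,Y:(X/4+100,Y/4+80)
print('purple',onz('top',k(115,575),.105),'green',onz('top',k(59,241),.105),'brown',onz('top',k(192,287),.115))
E
```

```text
[0.4657 0.3277 0.06  ] [0.4672 0.3287 0.06  ] (array([0.4655, 0.3276, 0.0621]), np.float64(0.0002672564044843872))
[0.4617 0.2919 0.06  ] [0.4603 0.2886 0.06  ] (array([0.4624, 0.291 , 0.0569]), np.float64(0.0023068250959759487))
[0.404  0.2997 0.06  ] [0.3979 0.298  0.06  ] (array([0.4038, 0.3007, 0.0527]), np.float64(0.0011698056565772011))
[0.4073 0.335  0.06  ] [0.4044 0.3367 0.06  ] (array([0.4067, 0.3365, 0.0578]), np.float64(0.0028524702978143857))
c [0.4346 0.3135 0.06  ] len [ 0.0584 -0.0073  0.    ] [ 0.0577 -0.0078  0.    ] w [0.004  0.0358 0.    ] [0.0033 0.0353 0.    ]
c [0.4325 0.313  0.06  ] len [ 0.0628 -0.008   0.    ] [ 0.0624 -0.0093  0.    ] w [0.0069 0.0401 0.    ] [0.0065 0.0388 0.    ]
purple [0.4251 0.5142 0.105 ] green [0.632  0.5556 0.105 ] brown [0.6    0.4701 0.115 ]
```

Request:
{"op": "carry_out", "data": {"motion": [[[0.004,0.002,-0.018,0,0,0],[0.012,0.01,-0.055,0,0,0],[0.021,0.02,-0.097,0,0,0],[0.03,0.03,-0.139,0,0,0],[0.04,0.04,-0.181,0,0,0],[0.049,0.05,-0.223,0,0,0],[0.055,0.058,-0.25,0,0,0],[0.0565,0.06,-0.258,0,0,0],[0.0565,0.06,-0.258,0,0,0]]], "grip": 0, "force": 30}}

```text
t: 1.27
tool_pos: [0.4852, 0.4459, 0.1711]
orientation: [[0.413, -0.0, -0.911], [0.911, -0.0, 0.413], [-0.0, -1.0, 0.0]]
contact_force: [0.3, -0.1, -0.2]
gripper_width: 0.0856
```

```bash
python3 - <<'E'
from h import *
s=read_state(); print(s['t'],s['tool_pos'],s['orientation'],s['contact_force'],s['qpos'])
w=grab_frame('wrist'); cv2.imwrite('pics/w1.png',w[:,:,::-1])
for P in [(.485,.446,.105),(.485,.446,.0),(.434,.313,.06),(.583,.2307,.188)]: print(proj('wrist',P,s))
E
```

```text
1.275 [0.4852 0.4459 0.1711] [[ 0.4126 -0.0005 -0.9109]
 [ 0.9109 -0.0002  0.4126]
 [-0.0004 -1.      0.0004]] [ 0.3108 -0.0639 -0.2422] [ 0.564   0.6167  1.0603  0.0001  1.465  -0.5815]
[256.1862 204.1971]
[255.7854 177.3299]
[110.555  198.7119]
[ 30.9656 487.4472]
```

View pics/w1.png

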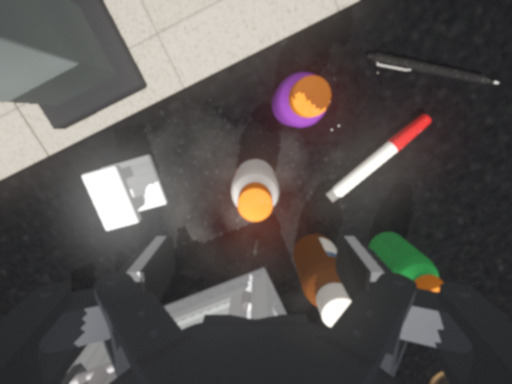

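Request:
{"op": "carry_out", "data": {"motion": [[[0,0.01,0,0,0,0],[0,0.03,0,0,0,0],[0,0.05,0,0,0,0],[0,0.07,0,0,0,0],[0,0.09,0,0,0,0],[0,0.11,0,0,0,0],[0,0.125,0,0,0,0],[0,0.133,0,0,0,0],[0,0.134,0,0,0,0]]]}}

```text
t: 2.45
tool_pos: [0.4848, 0.4463, 0.0371]
orientation: [[0.412, -0.0, -0.911], [0.911, -0.0, 0.412], [-0.0, -1.0, 0.0]]
contact_force: [0.4, 0.6, 0.4]
gripper_width: 0.0852
```

Request:
{"op": "carry_out", "data": {"motion": [[[0,0,0,0,0,0],[0,0,0,0,0,0],[0,0,0,0,0,0],[0,0,0,0,0,0],[0,0,0,0,0,0],[0,0,0,0,0,0]]], "grip": 1, "force": 30}}

```text
t: 3.2
tool_pos: [0.4853, 0.4464, 0.038]
orientation: [[0.412, 0.001, -0.911], [0.911, 0.001, 0.412], [0.001, -1.0, -0.001]]
contact_force: [-1.3, -1.0, 5.8]
gripper_width: 0.0453
```

```bash
python3 - <<'E'
from h import *
s=read_state(); print(s['t'],s['tool_pos'],s['orientation'],s['contact_force'],s['gripper_width'])
w=grab_frame('wrist'); cv2.imwrite('pics/w2.png',w[:,:,::-1])
E
```

```text
3.2 [0.4853 0.4464 0.038 ] [[ 0.4121  0.001  -0.9111]
 [ 0.9111  0.0006  0.4121]
 [ 0.001  -1.     -0.0007]] [-1.2781 -1.0497  5.8236] 0.04527681973804207
```

View pics/w2.png

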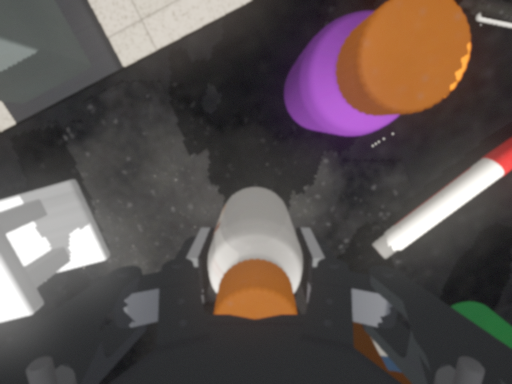

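Request:
{"op": "carry_out", "data": {"motion": [[[0,-0.008,0,0,0,0],[0,-0.025,0,0,0,0],[0,-0.045,0,0,0,0],[0,-0.065,0,0,0,0],[-0.008,-0.085,0,0,0,0],[-0.024,-0.095,-0.001,0,0,0],[-0.046,-0.095,-0.002,0,0,0],[-0.07,-0.095,-0.004,0,0,0],[-0.094,-0.095,-0.005,0,0,0],[-0.116,-0.095,-0.007,0,0,0]]]}}

```text
t: 4.5
tool_pos: [0.4425, 0.336, 0.1324]
orientation: [[0.412, -0.001, -0.911], [0.911, -0.0, 0.412], [-0.001, -1.0, 0.0]]
contact_force: [-0.6, 0.3, -2.6]
gripper_width: 0.0449
```

Request:
{"op": "carry_out", "data": {"motion": [[[-0.014,0,-0.001,0,0,0],[-0.024,0,-0.0012,0,0,0],[-0.0265,0,-0.0012,0,0,0],[-0.0265,0,-0.0012,0,0,0]]]}}

```text
t: 5.0
tool_pos: [0.4339, 0.3132, 0.1324]
orientation: [[0.412, 0.0, -0.911], [0.911, 0.0, 0.412], [0.0, -1.0, -0.0]]
contact_force: [-0.1, 0.2, -0.9]
gripper_width: 0.0454
```

```bash
python3 - <<'E'
from h import *
s=read_state(); print(s['t'],s['tool_pos'],s['orientation'],s['contact_force'],s['gripper_width'])
w=grab_frame('wrist'); cv2.imwrite('pics/w3.png',w[:,:,::-1])
t=grab_frame('side'); crop(t,150,110,290,250,5,'pics/s3.png')
E
```

```text
5.0 [0.4339 0.3132 0.1324] [[ 0.4121  0.0002 -0.9112]
 [ 0.9112  0.0002  0.4121]
 [ 0.0002 -1.     -0.0001]] [-0.0924  0.1908 -0.9492] 0.04543652975205827
```

View pics/w3.png

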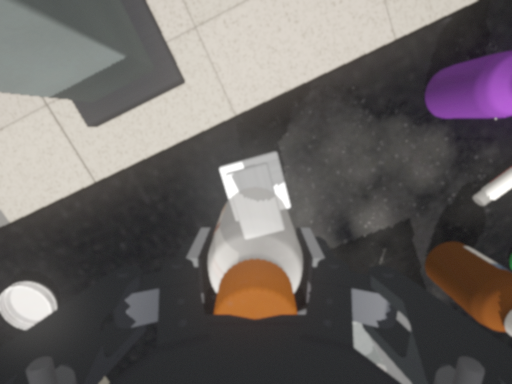

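View pics/s3.png

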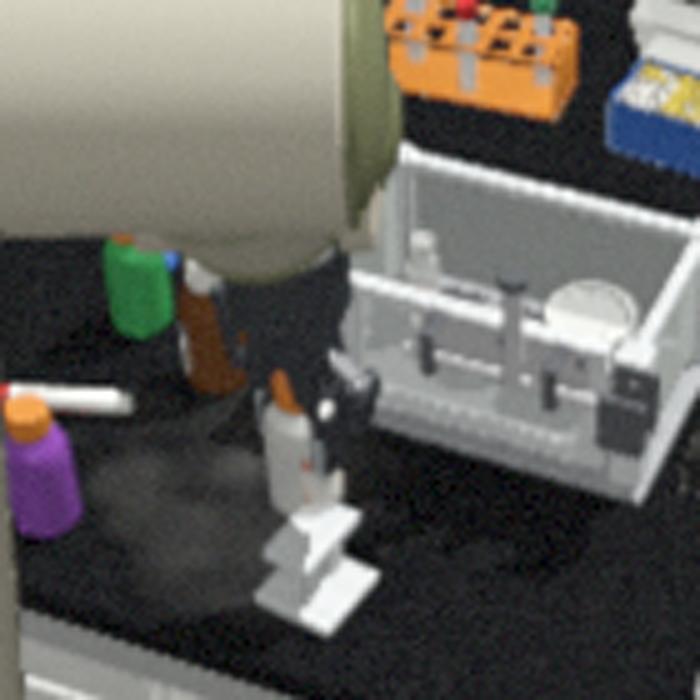

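Request:
{"op": "carry_out", "data": {"motion": [[[0,0.008,0,0,0,0],[0,0.018,0,0,0,0],[0,0.026,0,0,0,0],[0,0.031,0,0,0,0],[0,0.033,0,0,0,0],[0,0.034,0,0,0,0],[0,0.034,0,0,0,0]]]}}

```text
t: 5.98
tool_pos: [0.4339, 0.3131, 0.0985]
orientation: [[0.412, 0.0, -0.911], [0.911, 0.0, 0.412], [0.0, -1.0, -0.0]]
contact_force: [0.7, 0.4, -1.2]
gripper_width: 0.0453
```

Request:
{"op": "carry_out", "data": {"motion": [[[0,0.0005,0,0,0,0],[0,0.001,0,0,0,0],[0,0.001,0,0,0,0]]]}}

```text
t: 6.35
tool_pos: [0.4339, 0.313, 0.098]
orientation: [[0.412, 0.001, -0.911], [0.911, 0.0, 0.412], [0.001, -1.0, -0.001]]
contact_force: [-1.8, -1.0, 4.3]
gripper_width: 0.0448
```

```bash
python3 - <<'E'
from h import *
s=read_state(); print(s['t'],s['tool_pos'],s['contact_force'],s['gripper_width'])
w=grab_frame('wrist'); crop(w,150,90,350,240,4,'pics/w4.png')
E
```

```text
6.35 [0.4339 0.313  0.098 ] [-1.7516 -0.9864  4.3476] 0.0448388954433537
```

View pics/w4.png

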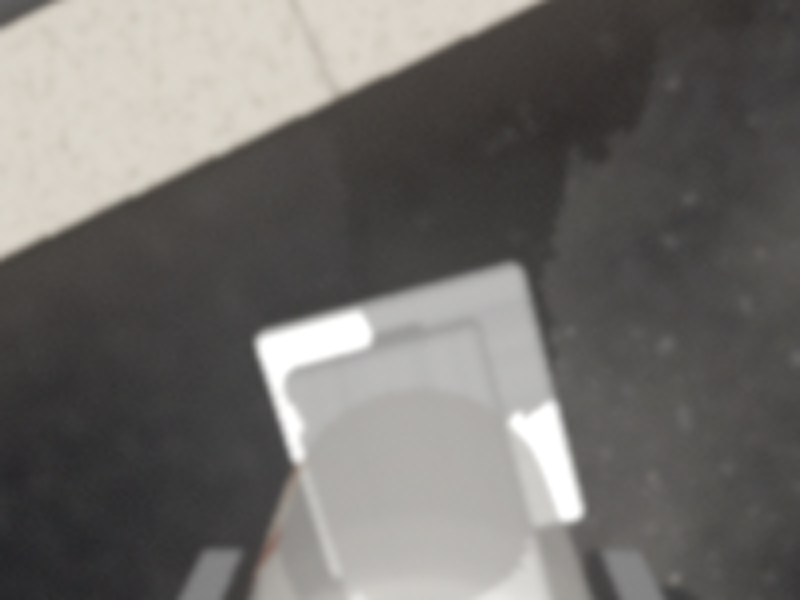

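Request:
{"op": "carry_out", "data": {"motion": [[[0,-0.0005,0,0,0,0],[0,-0.0005,0,0,0,0],[0,-0.0005,0,0,0,0],[0,-0.0005,0,0,0,0],[0,-0.0005,0,0,0,0],[0,-0.0005,0,0,0,0]]], "grip": 0}}

```text
t: 7.15
tool_pos: [0.4338, 0.313, 0.0978]
orientation: [[0.412, 0.0, -0.911], [0.911, -0.0, 0.412], [-0.0, -1.0, -0.0]]
contact_force: [0.1, -0.7, 0.1]
gripper_width: 0.0854
```

Request:
{"op": "carry_out", "data": {"motion": [[[0,-0.006,0,0,0,0],[0,-0.02,0,0,0,0],[0,-0.04,0,0,0,0],[0,-0.06,0,0,0,0],[0,-0.08,0,0,0,0],[0,-0.1,0,0,0,0],[0,-0.12,0,0,0,0],[0,-0.14,0,0,0,0],[0,-0.15,0,0,0,0],[0,-0.152,0,0,0,0]]]}}

```text
t: 8.4
tool_pos: [0.4338, 0.3131, 0.2505]
orientation: [[0.412, 0.001, -0.911], [0.911, 0.0, 0.412], [0.001, -1.0, -0.001]]
contact_force: [-0.2, -0.1, -0.3]
gripper_width: 0.0854
```

```bash
python3 - <<'E'
from h import *
s=read_state(); print(s['t'],s['tool_pos'],s['orientation'],s['contact_force'],s['gripper_width'])
w=grab_frame('wrist'); cv2.imwrite('pics/w5.png',w[:,:,::-1])
t=grab_frame('side'); crop(t,170,110,290,250,5,'pics/s5.png')
for P in [(.434,.313,.165),(.434,.313,.06),(.583,.2307,.188)]: print(proj('wrist',P,s))
E
```

```text
8.4 [0.4338 0.3131 0.2505] [[ 0.4121  0.001  -0.9111]
 [ 0.9111  0.0004  0.4121]
 [ 0.0008 -1.     -0.0008]] [-0.1835 -0.0551 -0.3365] 0.08539900644033113
[256.0167 197.8592]
[255.5898 174.27  ]
[242.1314 373.5982]
```

View pics/w5.png

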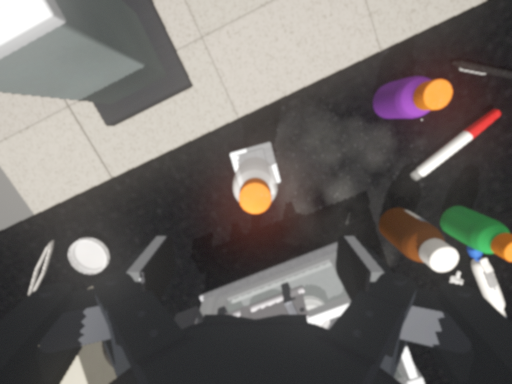

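View pics/s5.png

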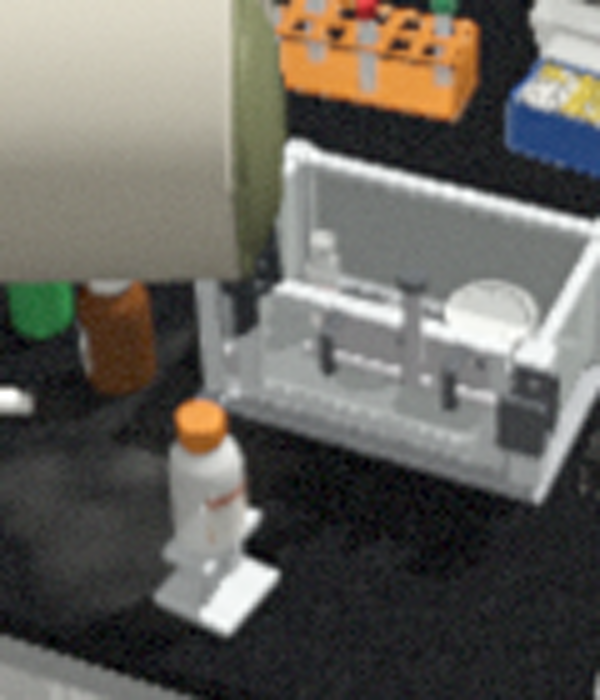

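```bash
python3 - <<'E'
from h import *
s=read_state()
for P in [(.583,.2307,.188),(.583,.2307,.1),(.611,.394,.125),(.611,.152,.125),(.607,.38,0),(.607,.15,0)]: print(P,proj('wrist',P,s))
w=cv2.imread('pics/w5.png')[:,:,::-1]; crop(w,190,230,370,335,4.4,'pics/w5c.png')
E
```

```text
(0.583, 0.2307, 0.188) [242.3473 374.8129]
(0.583, 0.2307, 0.1) [245.4347 311.9819]
(0.611, 0.394, 0.125) [384.6436 295.7611]
(0.611, 0.152, 0.125) [196.7669 365.4867]
(0.607, 0.38, 0) [339.1446 247.532 ]
(0.607, 0.15, 0) [209.9568 299.0893]
```

View pics/w5c.png

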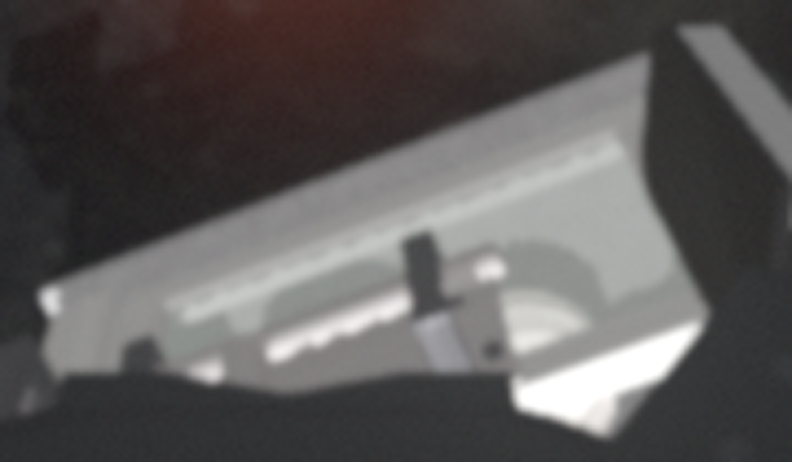

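Request:
{"op": "carry_out", "data": {"motion": [[[-0.001,0,-0.01,0,0,0],[-0.003,0,-0.035,0,0,0],[-0.006,0,-0.07,0,0,0],[-0.008,0,-0.105,0,0,0],[-0.011,0,-0.14,0,0,0],[-0.013,0,-0.163,0,0,0],[-0.0136,0,-0.17,0,0,0],[-0.0136,0,-0.17,0,0,0]]]}}

```text
t: 9.5
tool_pos: [0.5834, 0.23, 0.2494]
orientation: [[0.413, -0.001, -0.911], [0.911, -0.0, 0.413], [-0.0, -1.0, 0.001]]
contact_force: [-0.2, 0.2, -0.4]
gripper_width: 0.085
```

```bash
python3 - <<'E'
from h import *
s=read_state(); print(s['t'],s['tool_pos'],s['orientation'],s['contact_force'],s['gripper_width'])
w=grab_frame('wrist'); crop(w,120,80,400,290,2.8,'pics/w6.png');cv2.imwrite('pics/w6full.png',w[:,:,::-1])
for P in [(.583,.2307,.188),(.583,.2307,.1)]: print(proj('wrist',P,s))
import pickle; pickle.dump(s,open('s6.pkl','wb'))
E
```

```text
9.5 [0.5834 0.23   0.2494] [[ 0.4129 -0.0007 -0.9108]
 [ 0.9108 -0.0001  0.4129]
 [-0.0004 -1.      0.0006]] [-0.1891  0.1903 -0.4148] 0.08498349591716964
[256.7913 205.498 ]
[256.2628 181.0473]
```

View pics/w6.png

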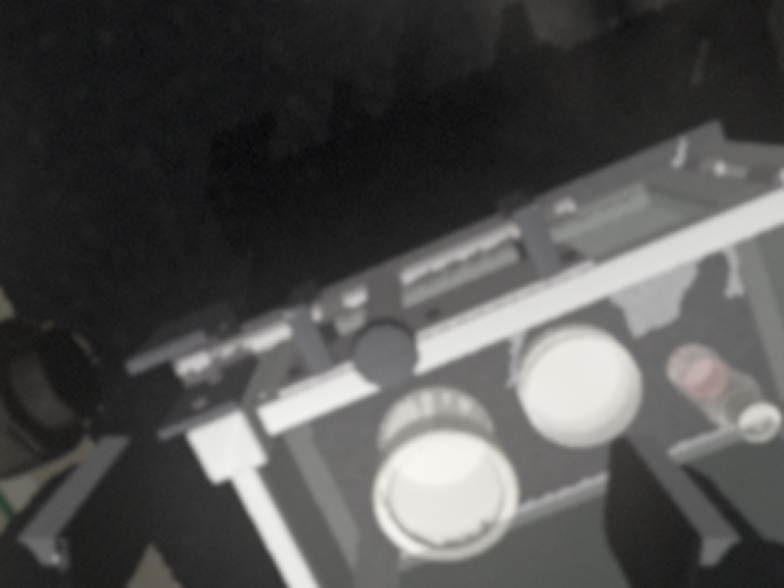

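```bash
python3 - <<'E'
from h import *
import pickle; s=pickle.load(open('s6.pkl','rb'))
c=lambda X,Y:((X+.5)/2.8-.5+120,(Y+.5)/2.8-.5+80)
k=onz('wrist',c(386,352),.188,s); print('knob',k)
g=cv2.cvtColor(cv2.imread('pics/w6full.png'),cv2.COLOR_BGR2GRAY)
# lower edge of rail
a=onz('wrist',c(272,433),.125,s);b=onz('wrist',c(784,219),.125,s);print(a,b,np.degrees(np.arctan2(*(b-a)[[1,0]])))
a=onz('wrist',c(262,405),.125,s);b=onz('wrist',c(784,193),.125,s);print(a,b,np.degrees(np.arctan2(*(b-a)[[1,0]])))
p=onz('wrist',c(227,447),.125,s);print('FR post',p)
for z,pt in [(.095,(195,365)),(.095,(565,207))]: print('rod',onz('wrist',c(*pt),z,s))
E
```

```text
knob [0.5832 0.2313 0.188 ]
[0.6134 0.1706 0.125 ] [0.6152 0.3715 0.125 ] 89.49540755118775
[0.6016 0.1722 0.125 ] [0.6064 0.3741 0.125 ] 88.65318973944112
FR post [0.6114 0.1523 0.125 ]
rod [0.5832 0.1456 0.095 ]
rod [0.5856 0.3078 0.095 ]
```

Request:
{"op": "carry_out", "data": {"motion": [[[0.001,0.008,0.0005,0,0,0],[0.001,0.025,0.0005,0,0,0],[0.001,0.045,0.0005,0,0,0],[0.001,0.065,0.0005,0,0,0],[0.001,0.085,0.0005,0,0,0],[0.001,0.1,0.0005,0,0,0],[0.001,0.107,0.0005,0,0,0],[0.001,0.109,0.0005,0,0,0],[0.001,0.109,0.0005,0,0,0]]]}}

```text
t: 10.68
tool_pos: [0.5832, 0.2318, 0.1413]
orientation: [[0.412, 0.001, -0.911], [0.911, 0.0, 0.412], [0.001, -1.0, -0.001]]
contact_force: [-0.3, -0.0, 0.4]
gripper_width: 0.0855
```

Request:
{"op": "carry_out", "data": {"motion": [[[0,0,0,0,0,0],[0,0,0,0,0,0],[0,0,0,0,0,0],[0,0,0,0,0,0],[0,0,0,0,0,0],[0,0,0,0,0,0],[0,0,0,0,0,0],[0,0,0,0,0,0]]], "grip": 1, "force": 60}}

```text
t: 11.68
tool_pos: [0.5831, 0.2317, 0.1409]
orientation: [[0.412, 0.0, -0.911], [0.911, 0.0, 0.412], [0.0, -1.0, -0.0]]
contact_force: [1.4, 0.5, 0.7]
gripper_width: 0.0148
```

```bash
python3 - <<'E'
from h import *
s=read_state(); print(s['t'],s['tool_pos'],s['orientation'],s['contact_force'],s['ft_torque'],s['gripper_width'])
w=grab_frame('wrist'); crop(w,120,150,400,360,2.8,'pics/w7.png')
t=grab_frame('side'); crop(t,170,110,290,250,5,'pics/s7.png')
E
```

```text
11.675 [0.5831 0.2317 0.1409] [[ 0.4121  0.0003 -0.9111]
 [ 0.9111  0.0001  0.4121]
 [ 0.0002 -1.     -0.0003]] [1.423  0.5376 0.7428] [-0.0239 -0.1796 -0.0415] 0.014787989963499745
```

View pics/w7.png

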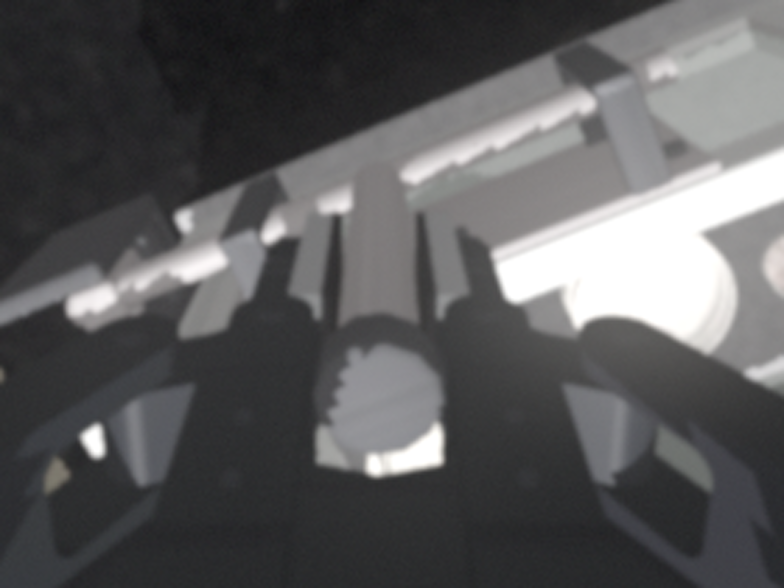

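View pics/s7.png

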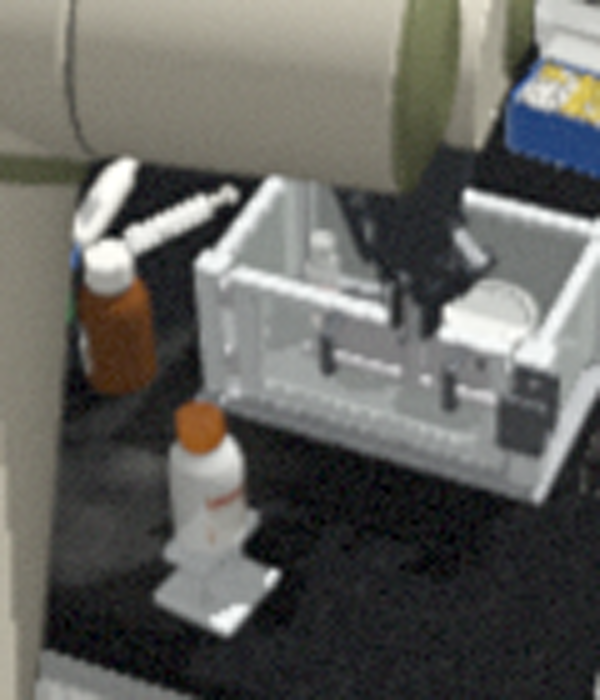

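Request:
{"op": "carry_out", "data": {"motion": [[[0,-0.003,0,0,0,0],[0,-0.007,0,0,0,0],[0,-0.011,0,0,0,0],[0,-0.014,0,0,0,0],[0,-0.015,0,0,0,0],[0,-0.015,0,0,0,0]]]}}

```text
t: 12.52
tool_pos: [0.583, 0.2317, 0.1559]
orientation: [[0.412, 0.0, -0.911], [0.911, 0.0, 0.412], [0.0, -1.0, -0.0]]
contact_force: [1.4, 1.3, -1.3]
gripper_width: 0.0149
```

```bash
python3 - <<'E'
from h import *
s=read_state(); print(s['t'],s['tool_pos'],s['contact_force'],s['ft_torque'],s['gripper_width'])
w=grab_frame('wrist'); crop(w,120,150,400,360,2.8,'pics/w8.png')
E
```

```text
12.525 [0.583  0.2317 0.1559] [ 1.4232  1.3223 -1.3484] [ 0.047  -0.1784 -0.0462] 0.014855049905032263
```

View pics/w8.png

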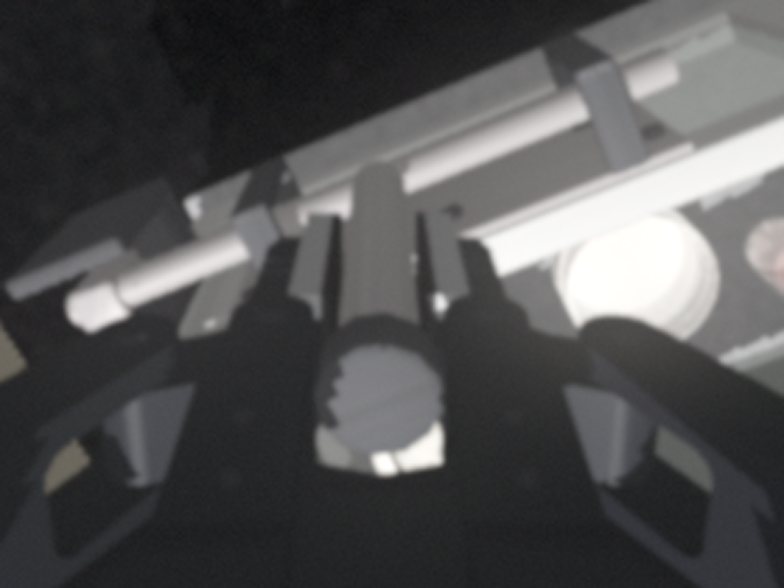

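Bolt rises with the grip (cap unchanged in hand at crop (385,400), rod lifted in the guides). Draw it.

Request:
{"op": "carry_out", "data": {"motion": [[[0.003,0,0.0013,0,0,0],[0.008,0,0.0035,0,0,0],[0.014,0,0.0061,0,0,0],[0.02,0,0.0087,0,0,0],[0.025,0,0.0109,0,0,0],[0.029,0,0.0126,0,0,0],[0.0303,0,0.0132,0,0,0],[0.0303,0,0.0132,0,0,0]]]}}

```text
t: 13.58
tool_pos: [0.5834, 0.265, 0.1558]
orientation: [[0.412, 0.0, -0.911], [0.911, 0.0, 0.412], [0.0, -1.0, 0.0]]
contact_force: [0.7, 1.2, -1.4]
gripper_width: 0.0151
```

```bash
python3 - <<'E'
from h import *
s=read_state(); print(s['t'],s['tool_pos'],s['contact_force'],s['ft_torque'],s['gripper_width'])
w=grab_frame('wrist'); crop(w,120,150,400,360,2.8,'pics/w9.png')
E
```

```text
13.575 [0.5834 0.265  0.1558] [ 0.7157  1.1577 -1.4353] [ 0.0771 -0.1868 -0.0256] 0.015077119845251485
```

View pics/w9.png

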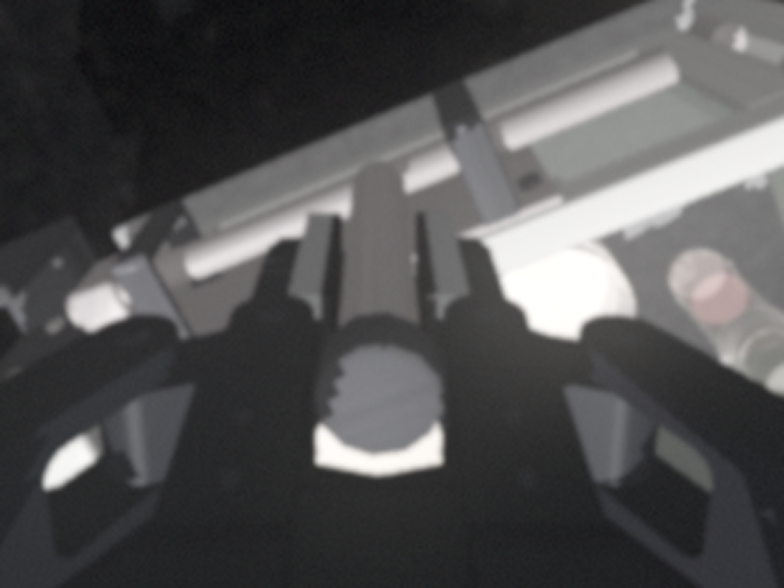

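```bash
python3 - <<'E'
from h import *
s=read_state();R=s['orientation']; p=s['tool_pos']; h=np.array([.6093,.381,p[2]])
for th in [1,3,5,7.5,10,12.5,15,17.5,20,22.5,24.5,25]:
    t=np.radians(-th); Z=np.array([[np.cos(t),-np.sin(t),0],[np.sin(t),np.cos(t),0],[0,0,1]])
    q=h+Z@(p-h); print(th,R.T@(q-p),q)
E
```

```text
1 [-0.0004  0.      0.002 ] [0.5814 0.2654 0.1558]
3 [-0.0011  0.      0.0061] [0.5774 0.2664 0.1558]
5 [-0.0017  0.      0.0102] [0.5734 0.2676 0.1558]
7.5 [-0.0022  0.      0.0154] [0.5685 0.2693 0.1558]
10 [-0.0024  0.      0.0206] [0.5637 0.2711 0.1558]
12.5 [-0.0025  0.      0.0258] [0.5589 0.2732 0.1558]
15 [-0.0023  0.      0.031 ] [0.5543 0.2755 0.1558]
17.5 [-0.0019  0.      0.0361] [0.5497 0.278  0.1558]
20 [-0.0013  0.      0.0413] [0.5453 0.2807 0.1558]
22.5 [-0.0004  0.      0.0464] [0.541  0.2836 0.1558]
24.5 [0.0004 0.     0.0505] [0.5376 0.2861 0.1558]
25 [0.0007 0.     0.0515] [0.5368 0.2867 0.1558]
```

Request:
{"op": "carry_out", "data": {"motion": [[[-0.0004,0,0.002,0,1,0],[-0.0011,0,0.0061,0,3,0],[-0.0017,0,0.0102,0,5,0],[-0.0022,0,0.0154,0,7.5,0],[-0.0024,0,0.0206,0,10,0],[-0.0025,0,0.0258,0,12.5,0],[-0.0025,0,0.0258,0,12.5,0]]]}}

```text
t: 14.5
tool_pos: [0.5589, 0.273, 0.1561]
orientation: [[0.6, 0.001, -0.8], [0.8, -0.0, 0.6], [0.0, -1.0, -0.001]]
contact_force: [1.8, -0.5, -1.5]
gripper_width: 0.0149
```

```bash
python3 - <<'E'
from h import *
s=read_state(); print(s['t'],s['tool_pos'],s['orientation'],s['contact_force'],s['ft_torque'],s['gripper_width'])
w=grab_frame('wrist'); crop(w,120,150,400,360,2.8,'pics/w10.png')
R=s['orientation']; p=s['tool_pos']; h=np.array([.6093,.381,p[2]])
for th in [1,3,5,7.5,10,11.5,12.5]:
    t=np.radians(-th); Z=np.array([[np.cos(t),-np.sin(t),0],[np.sin(t),np.cos(t),0],[0,0,1]])
    q=h+Z@(p-h); print(th,R.T@(q-p),q)
E
```

```text
14.5 [0.5589 0.273  0.1561] [[ 0.5996  0.0006 -0.8003]
 [ 0.8003 -0.0001  0.5996]
 [ 0.0003 -1.     -0.0006]] [ 1.7965 -0.4884 -1.4671] [-0.0569 -0.3629  0.0434] 0.014912098998436252
1 [-0.0004 -0.      0.002 ] [0.5571 0.2739 0.1561]
3 [-0.0011 -0.      0.0061] [0.5533 0.2758 0.1561]
5 [-0.0017 -0.      0.0103] [0.5497 0.2778 0.1561]
7.5 [-0.0022 -0.      0.0154] [0.5453 0.2805 0.1561]
10 [-0.0025 -0.      0.0206] [0.5409 0.2834 0.1561]
11.5 [-0.0025 -0.      0.0237] [0.5384 0.2852 0.1561]
12.5 [-0.0025 -0.      0.0258] [0.5368 0.2865 0.1561]
```

View pics/w10.png

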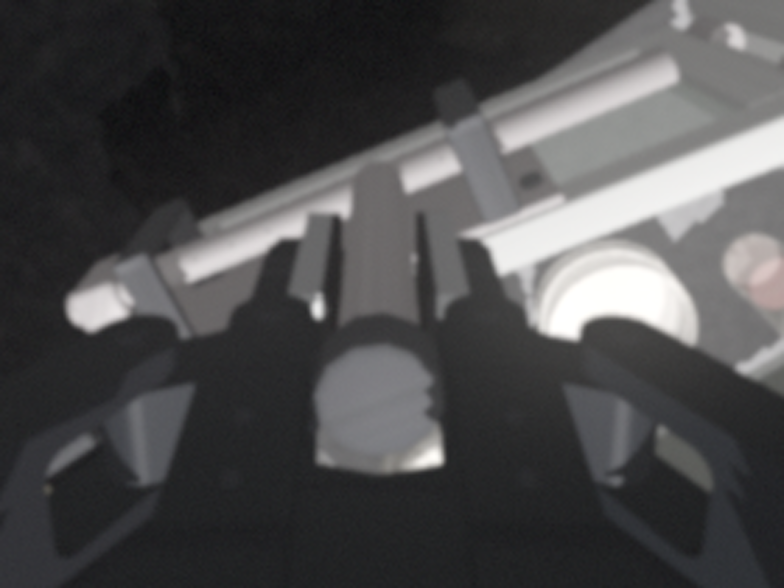

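Gate follows, with the same geometry in the hand. Continue to 25°.

Request:
{"op": "carry_out", "data": {"motion": [[[-0.0004,0,0.002,0,1,0],[-0.0011,0,0.0061,0,3,0],[-0.0017,0,0.0103,0,5,0],[-0.0022,0,0.0154,0,7.5,0],[-0.0025,0,0.0206,0,10,0],[-0.0025,0,0.0237,0,11.5,0],[-0.0025,0,0.0258,0,12.5,0],[-0.0025,0,0.0258,0,12.5,0],[-0.0025,0,0.0258,0,12.5,0],[-0.0025,0,0.0258,0,12.5,0]]]}}

```text
t: 15.8
tool_pos: [0.5369, 0.2865, 0.1558]
orientation: [[0.759, 0.0, -0.652], [0.652, -0.0, 0.759], [0.0, -1.0, -0.0]]
contact_force: [2.3, -0.7, -1.5]
gripper_width: 0.0146
```

```bash
python3 - <<'E'
from h import *
s=read_state(); print(s['t'],s['tool_pos'],s['orientation'],s['contact_force'],s['ft_torque'],s['gripper_width'],s['qd'])
w=grab_frame('wrist'); crop(w,120,150,400,360,2.8,'pics/w11.png')
t=grab_frame('side'); crop(t,170,110,310,250,5,'pics/s11.png')
t=grab_frame('top'); crop(t,100,80,390,245,2.7,'pics/t11.png')
s=read_state(); print(s['t'],s['tool_pos'],s['contact_force'])
E
```

```text
15.8 [0.5369 0.2865 0.1558] [[ 0.7585  0.0001 -0.6517]
 [ 0.6517 -0.      0.7585]
 [ 0.     -1.     -0.0001]] [ 2.2717 -0.69   -1.4921] [-0.1864 -0.3839 -0.0026] 0.0146316453233019 [ 0.0019 -0.0033  0.0014 -0.002   0.0002  0.0036]
15.95 [0.5368 0.2865 0.1558] [ 4.042  -2.0343 -0.2189]
```

View pics/w11.png

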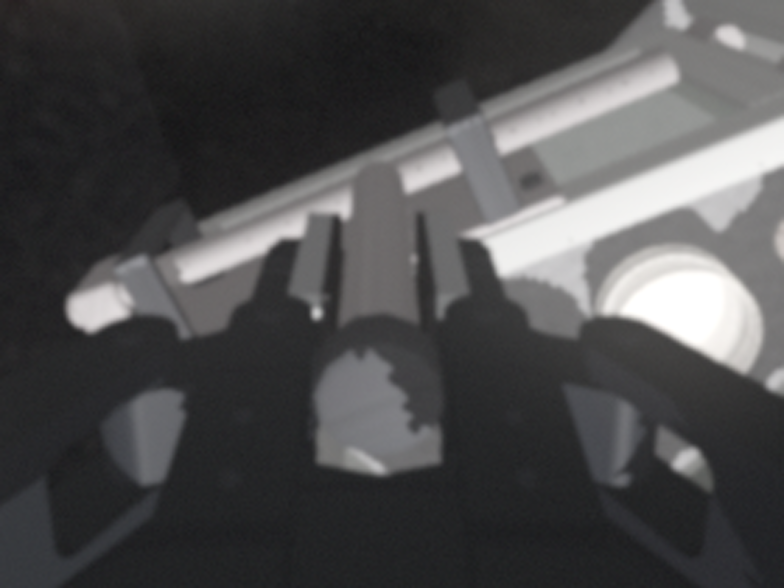

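View pics/s11.png

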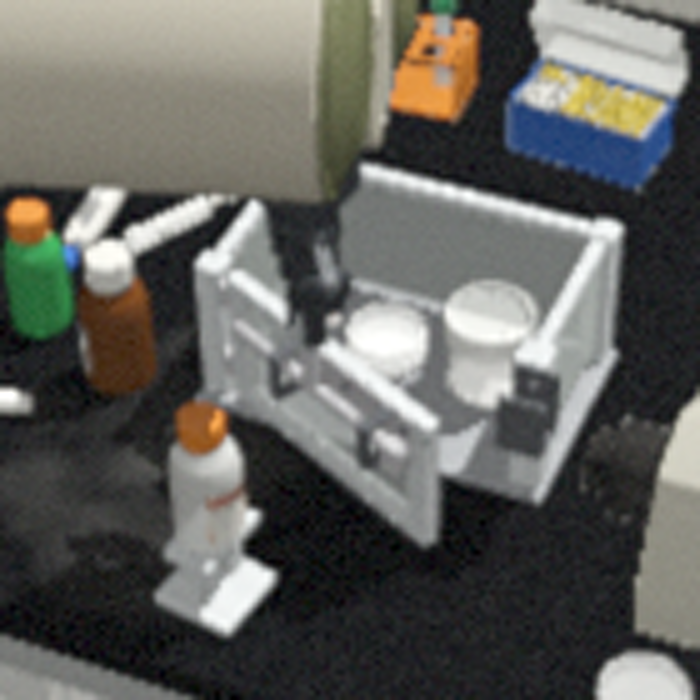

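View pics/t11.png

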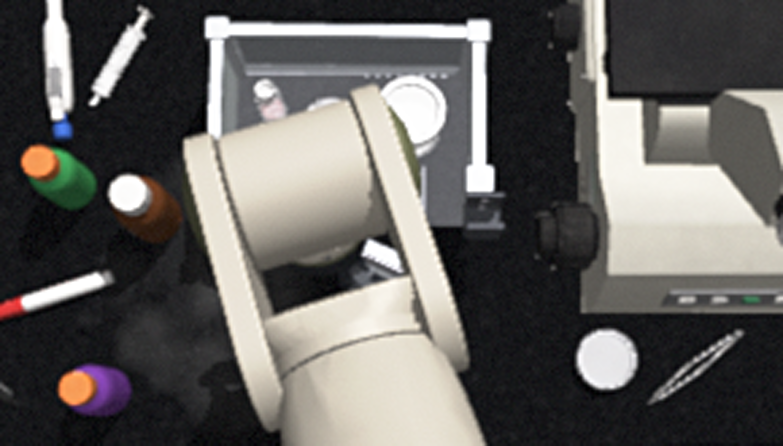

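Request:
{"op": "carry_out", "data": {"motion": [[[0,0,0,0,0,0],[0,0,0,0,0,0],[0,0,0,0,0,0],[0,0,0,0,0,0]]]}}

```text
t: 16.45
tool_pos: [0.5368, 0.2866, 0.1558]
orientation: [[0.759, 0.0, -0.652], [0.652, -0.0, 0.759], [0.0, -1.0, -0.0]]
contact_force: [3.0, -0.9, -0.2]
gripper_width: 0.0147
```

```bash
python3 - <<'E'
from h import *
s=read_state(); print(s['t'],s['tool_pos'],s['contact_force'],s['gripper_width'],np.abs(s['qd']).max()); print(close_job())
E
```

```text
16.45 [0.5368 0.2866 0.1558] [ 2.9843 -0.8676 -0.1665] 0.014738135788256886 0.002164417195048398
the job is handed in; nothing more can be done
None
```

I set the white bottle upright on the narrow stand and let go of it. I then gripped the knob, lifted the bolt 15 mm, drew it about 33 mm out of the keeper, and swung the gate about 25° open. The job was handed in at about 16.5 s with the knob still gripped.

**Last checks:**
- **At rest:** the arm was still, with a wrist force of about 3 N from the gate spring, and the gripper at 14.7 mm on the 14 mm stem.
- **Gate angle:** I worked out the 25° from the tool's own turn. The wrist view showed the gate in the same place in the hand throughout the swing, which supports it, but I did not measure the angle separately.
- **Bottle:** the side view showed it still upright on the stand.
- **Brown bottle, dish and forceps:** I left them alone. They look unmoved in the last pictures.

**What disagreed:** an early rough side-view reading of the knob was about 11 mm off in x from the top view. The close wrist view settled it, agreeing with the top view to within 1 mm. Otherwise no check failed.

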